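# Click the red socket onto the ratchet

## Task

Pick the red-banded socket from the bench and push it straight down onto the square drive of the ratchet lying in its wooden rest, until the drive's spring balls click into it and the socket sits fully home on the ratchet's head. Lower and press it rather than dropping it, leave the blue and yellow sockets where they stand, and let go of the red one.

Things in the scene. Friction and masses are not known exactly. Their poses are not given: they have to be found in the camera images.
- red_socket: upright dark steel socket, red band round its top 22 mm; 60 mm tall, 44 mm across its four flats (51 over the cut corners), 0.35 kg. Origin: centre of the underside; z up, x and y square to the flats. In its underside a 23 mm square hole, parallel to the flats, mouth 30 mm wide and 3 mm deep; takes 34 mm of drive, any quarter turn fits. Nut hexagon on top
- blue_socket: bystander: the same socket with a blue band, 60 mm tall, 44 mm over the flats. Origin: centre of its underside. Stays where it is.
- yellow_socket: bystander: a deeper socket with a yellow band, 72 mm tall, 44 mm over the flats. Origin: centre of its underside. Stays where it is.
- drive (a point): foot of the fixed ratchet's drive, centre of its flat round head (68 mm wide, 45 mm above the bench). The drive stands 32 mm up: 19 mm square for 20 mm, tapering to 10 mm. x, y parallel to its sides; x along the low 380 mm handle. Brass balls jut 4.5 mm on +x and -x sides, 10 mm up: a loose socket stops about 12 mm high; about 10 N more clicks it home, socket origin at this point

How it is judged (in metres and radians):
At the end, for the whole second after the job is handed in: The red socket is upright (within 10 degrees) on the drive, within 10 mm of its axis, its underside within 4 mm of the head (past the click), released and at rest (horizontal distance between red_socket and drive below 0.01 m and z of red_socket in the frame of drive between -0.004 and 0.004 m and angle between red_socket's own z axis and vertical below 0.17 rad and linear speed of red_socket below 0.02 m/s); the robot touches nothing.
It fails at once if the blue or the yellow socket is moved by more than 40 mm (distance of any of blue_socket, yellow_socket from where it was at the start of the episode above 0.04 m).
It fails at once if the red socket is dropped onto the drive (faster than 0.8 m/s within 20 mm of its axis) (horizontal distance between red_socket and drive below 0.02 m and linear speed of red_socket above 0.8 m/s).
It also fails if it takes over 48 s, if anything falls off the work surface, if the arm or the gripper's body presses on something with over 40 N, if the wrist force passes 120 N, or if a joint passes its speed limit or range.

## Robot

A 6-joint arm with a two-finger parallel gripper is mounted at the origin on the work surface. World frame = base frame: x ahead of the robot, y to its left, z up, the work surface at z = 0. Lengths are in mm, angles in rad, forces in N, time in s.
With the tool pointing down it reaches from about 150 to 775 mm from the base axis. Payload 6.1 kg.
Tool frame: the origin (TCP) lies at the very end of the fingers, on their centre line; the grasp point (between the pads) lies 19 mm behind it (manip.grip_depth is the distance from the TCP to the grasp point, in mm); z points along the fingers, y is the line along which they close (so a half turn about z gives the same grasp; the last joint's range is limited). The gripper opens to 85 mm and grips with 20 to 120 N. Pads are 22 mm wide; open, the fingers measure 114 mm over their backs; the gripper's body (76 mm by 85 mm) begins 54 mm behind the grasp point. The pads swing forward as they close: fully open they stand 13 mm farther back than shut.
Start: joints at [1.259, 0.126, -0.04, 1.405, 0, 1.571], TCP at [161.049, 499.671, 206.995] pointing down, gripper open.
Joint ranges: [-2.72, 2.72], [-0.95, 1.95], [-1.27, 1.35], [-1.78, 2.02], [-1.46, 1.47], [-3.14, 3.14]. Speed limits (rad/s): [2.39, 2.39, 3.01, 3.14, 3.14, 3.14].

## Interface

Orientations are given as a unit quaternion [w, x, y, z].
In Python, from bench import manip gives the robot as it stands. The module is installed in compiled form; this text tells all that it offers.
- The arm moves only by the shell command python3 -m handwheel 'ROWS' [FORCE]. ROWS is a JSON object of lists of equal length, an entry for each row: "travel": the shift along the world's x, y, z in cm, a list of three; "rot": the turn, a rotation vector about the world's x, y, z in degrees, a list of three; "grip": the gripper command: -1 is shut, 1 is fully open, values between are in proportion. A call has 1 to 5 rows; each row is the pose to reach, as a shift and turn from the pose commanded when the call began; what a row does not reach only later rows make up. A row lasts 1/8 s, in which the tool goes at most 62.5 mm and 10.7 degrees, less where a joint would pass 70% of its speed; a pose out of reach is approached as far as the arm can. A call with a gripper value outside its range is refused whole. The fingers move at their own pace and stop on an object; FORCE is the grip in N (left out, the last holds). Time passes only in rows, so rows that repeat a pose let the fingers close. It gives the time, the measured TCP pose, the force, the opening and the grip force at its end, in the units of the state.
- manip.get_obs(): the state, without advancing time (a new reading comes with each control period).
- manip.snapshot(name): name is "scene" or "side" or "wrist"; returns (picture, depth): 400x640x3 uint8, red, green, blue; 400x640 float32, mm along the optical axis (not along the pixel's ray), 0 where there is no reading.
- manip.camera_info(name): a dict with "mtx" (3x3 intrinsics, pixels), "D" ([k1, k2, p1, p2, k3] as OpenCV has them; the pictures are not rectified), "rvec" (rotation vector, rad) and "tvec" (3), from world to camera coordinates, as OpenCV has them. Camera axes: x right, y down, z forward; pixel columns grow to the right and rows downward; lengths in mm; the calibration is good to about 2 mm. A picture is of the moment at which its call begins: read the wrist's pose just before it. camera_info takes no time and is no camera call; for the wrist camera it gives the pose at the moment of the call.
- manip.job_done(): hands the job in; it is judged then, once.
Trained networks look in the newest picture that a camera, given by its name, has taken for a name from the list of things; names that differ only in an ending like _2 or _b are one class to them, and where a whole thing is asked for, a point or a joint stands for the part that bears it (a point fixed in the world has none). Each returns a list of dicts, best first, with "confidence" (0 to 1); they miss things now and then, are a little off and sometimes report something else, mostly with a low value. They report only what shows in the picture. A call takes as long as a camera call.
- manip.find_in(name, camera): "position" ([column, row] as shares, 0 to 1, of the picture: columns of its width, rows of its height, amid what is visible of it).
- manip.mark_of(name, camera): "position" ([column, row] as shares, 0 to 1, of the picture: columns of its width, rows of its height: a listed point, or the origin of a listed thing).
The state is a dict: "t": time; "q": joint angles; "joint_vel": joint speeds; "joint_torque": joint torques, N m; "tcp_pos": TCP position; "tcp_rot": TCP orientation; "ft_force": force on the tool from outside, world axes, zero at the start; "ft_torque": the same for the moment, N m; "width": opening from 0.0 (shut) to 1.0 (fully open); "grasp_force": force on a finger pad.
Only numpy, scipy, OpenCV 4.12 (cv2) and the standard library are available. Lean on these libraries where they do the work, as an engineer would, in place of code of your own. Each camera call takes 0.05 s, during which the arm holds its last target. There are 200 camera calls.

## Working session

There is one attempt and no reset: what is moved stays moved. The work goes in short steps, Python scripts to look and compute and a shell command to move; the robot and the scene stay as the last step left them, time stands still between calls to the robot, and variables do not carry over. Pictures are saved under pics/ and viewed, at most 10 in all, crops included, and the job is handed in when it is done.

```bash
mkdir -p pics
cat > h.py <<'E'
import numpy as np, cv2
from bench import manip
def cam(n):
    c=manip.camera_info(n); R=cv2.Rodrigues(np.array(c["rvec"],float))[0]
    return np.array(c["mtx"],float),np.array(c["D"],float),R,np.array(c["tvec"],float).ravel()
def ray(c,uv):
    K,D,R,t=c; p=cv2.undistortPoints(np.array([[uv]],float),K,D)[0,0]
    return -R.T@t, R.T@np.array([p[0],p[1],1.])
def onz(c,uv,z):
    o,d=ray(c,uv); return o+d*(z-o[2])/d[2]
def cloud(c,dep):
    K,D,R,t=c; h,w=dep.shape
    g=np.stack(np.meshgrid(np.arange(w),np.arange(h)),-1).reshape(-1,1,2).astype(float)
    p=cv2.undistortPoints(g,K,D)[:,0]; d=dep.reshape(-1,1)
    return ((np.hstack([p*d,d])-t)@R).reshape(h,w,3)
def save(n,im): cv2.imwrite("pics/"+n,im[...,::-1])
E
python3 - <<'E'
from h import *
for n in ("scene","side"):
    im,dep=manip.snapshot(n); save(n+"0.png",im); np.savez("%s0.npz"%n,im=im,dep=dep)
    c=cam(n); P=cloud(c,dep)
    for o,z in (("red_socket",0),("blue_socket",0),("yellow_socket",0),("drive",45)):
        for r in manip.mark_of(o,n)[:2]:
            uv=np.array(r["position"])*[640,400]; print(n,o,round(r["confidence"],2),uv.round(),onz(c,uv,z).round(1))
print(manip.get_obs()["t"], manip.get_obs()["ft_force"])
E
```

```text
scene red_socket 0.93 [341. 200.] [475.5 135.5   0. ]
scene blue_socket 0.87 [398. 232.] [597.9 202.2   0. ]
scene yellow_socket 0.87 [394. 175.] [443.  275.4   0. ]
scene drive 0.98 [221. 224.] [ 504.6 -106.    45. ]
side red_socket 0.86 [281. 210.] [471.4 134.3   0. ]
side blue_socket 0.92 [345. 186.] [605.2 187.5   0. ]
side yellow_socket 0.87 [263. 170.] [445.4 268.6   0. ]
side drive 0.91 [316. 290.] [ 503.3 -103.1   45. ]
side drive 0.4 [263. 171.] [446.8 203.   45. ]
0.5 [-0.4583188  -0.03145279  0.24564102]
```

View pics/scene0.png

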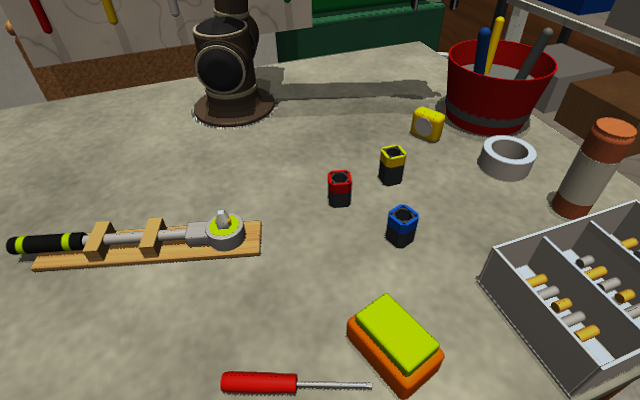

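View pics/side0.png

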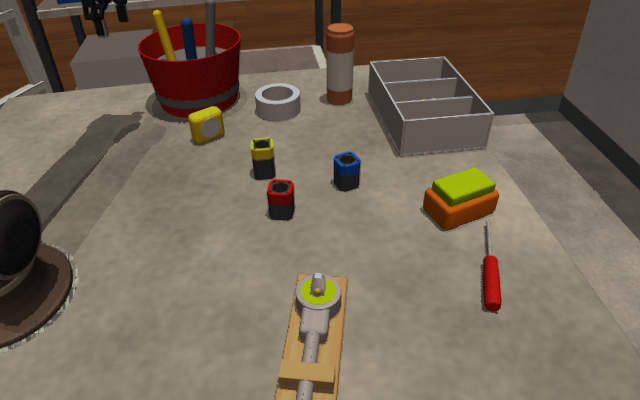

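The scene picture shows the red socket at (341,190), yellow at (393,165), blue at (402,226) and the drive at (222,218). Side view agrees: red (281,200), drive (318,283). I'll move above the red socket for a closer look with the wrist camera.

```bash
python3 -m handwheel '{"travel":[[4,-4.6,1],[8,-9.2,1],[12,-13.8,1],[16,-18.4,1],[20,-23,1]],"rot":[[0,0,0],[0,0,0],[0,0,0],[0,0,0],[0,0,0]],"grip":[1,1,1,1,1]}' 60
python3 -m handwheel '{"travel":[[4,-4.6,1],[8,-9.2,2],[11.3,-13.5,2],[11.3,-13.5,2],[11.3,-13.5,2]],"rot":[[0,0,0],[0,0,0],[0,0,0],[0,0,0],[0,0,0]],"grip":[1,1,1,1,1]}'
python3 - <<'E'
from h import *
im,dep=manip.snapshot("wrist"); save("w1.png",im); np.savez("w1.npz",im=im,dep=dep)
c=cam("wrist"); print("campos",(-c[2].T@c[3]).round(1))
for o,z in (("red_socket",0),("blue_socket",0),("yellow_socket",0),("drive",45)):
    for r in manip.mark_of(o,"wrist")[:2]:
        uv=np.array(r["position"])*[640,400]; print(o,round(r["confidence"],2),uv.round(),onz(c,uv,z).round(1))
P=cloud(c,dep)
hsv=cv2.cvtColor(im,cv2.COLOR_RGB2HSV)
m=((hsv[...,0]<8)|(hsv[...,0]>172))&(hsv[...,1]>120)&(abs(P[...,2]-58)<7)&(np.hypot(P[...,0]-474,P[...,1]-135)<60)
q=P[m][:,:2].astype(np.float32); print(len(q),P[m][:,2].mean(),cv2.minAreaRect(q),q.mean(0))
print(manip.get_obs()["tcp_rot"],manip.get_obs()["tcp_pos"])
E
```

```text
t: 1.12
tcp_pos: [362.1, 268.1, 217.3]
tcp_rot: [0.0, 0.155, 0.988, 0.0]
ft_force: [0.8, -0.0, 0.1]
width: 0.998
grasp_force: 0.0
t: 1.75
tcp_pos: [473.9, 134.6, 236.9]
tcp_rot: [-0.0, 0.156, 0.988, 0.0]
ft_force: [0.8, 0.5, 0.2]
width: 1.002
grasp_force: 0.0
campos [409.4 156.2 404.5]
red_socket 0.83 [321. 171.] [478.  135.8   0. ]
blue_socket 0.79 [394. 252.] [610.2 195.5   0. ]
blue_socket 0.25 [319. 171.] [476.6 134.    0. ]
yellow_socket 0.75 [414. 117.] [450.2 260.8   0. ]
drive 0.89 [136. 265.] [ 510. -107.   45.]
756 60.6160104410493 ((474.2665100097656, 131.32827758789062), (44.685333251953125, 44.677730560302734), 75.38175964355469) [473.10532 131.81175]
[9.87328345e-05 1.54274609e-01 9.88027999e-01 8.90631063e-05] [473.49722124 135.63684475 237.16640211]
```

View pics/w1.png

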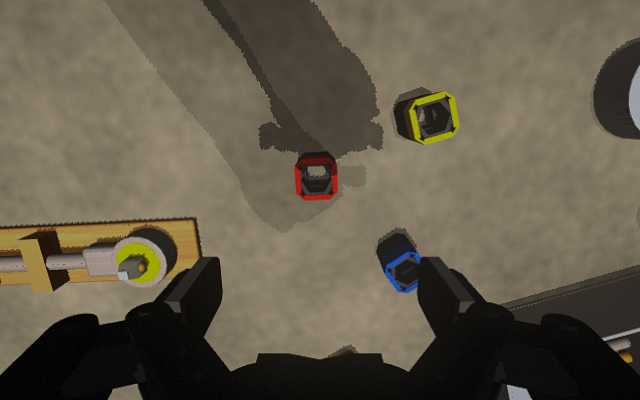

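The wrist picture shows the red socket at (316,178) with clear room round it, and the drive at (138,266). Red's flats lie at 75.4°, and the tool's closing line is at 72.2°, so I'll turn it by 3°, descend and grip.

```bash
python3 - <<'E'
from h import *
z=np.load("w1.npz"); c=cam("wrist")
for n in ("wrist","scene","side"):
    z=np.load("w1.npz" if n=="wrist" else n+"0.npz"); P=cloud(cam(n),z["dep"]); im=z["im"]
    hsv=cv2.cvtColor(im,cv2.COLOR_RGB2HSV)
    near=np.hypot(P[...,0]-506,P[...,1]+105)<42
    m=near&(abs(P[...,2]-45)<5); q=P[m][:,:2].astype(np.float32)
    print(n,len(q),"head circ",cv2.minEnclosingCircle(q),P[m][:,2].mean())
    m=near&(P[...,2]>68)&(P[...,2]<85); print(" tip",m.sum(),P[m].mean(0) if m.any() else None)
    m=(abs(P[...,0]-506)<70)&(P[...,1]<-50)&(P[...,1]>-560)&(P[...,2]>5)&(P[...,2]<22)&(hsv[...,0]>8)&(hsv[...,0]<22)&(hsv[...,1]>90)
    q=P[m][:,:2].astype(np.float32); print(" board",len(q),cv2.minAreaRect(q))
    m=(abs(P[...,0]-520)<70)&(P[...,1]<-150)&(P[...,1]>-560)&(P[...,2]>12)&(P[...,2]<60)&(hsv[...,1]<60)
    q=P[m][:,:2]; print(" handle",len(q), np.degrees(np.arctan(np.polyfit(q[:,1],q[:,0],1)[0])) if len(q)>20 else 0)
E
python3 -m handwheel '{"travel":[[0,-0.15,-4],[0,-0.15,-8],[0,-0.15,-12],[0,-0.15,-16],[0,-0.15,-18]],"rot":[[0,0,3.2],[0,0,3.2],[0,0,3.2],[0,0,3.2],[0,0,3.2]],"grip":[1,1,1,1,1]}' 80
python3 -m handwheel '{"travel":[[0,0,-1.5],[0,0,-3.4],[0,0,-3.4],[0,0,-3.4],[0,0,-3.4]],"rot":[[0,0,0],[0,0,0],[0,0,0],[0,0,0],[0,0,0]],"grip":[1,1,1,-1,-1]}'
python3 -m handwheel '{"travel":[[0,0,0],[0,0,0],[0,0,0],[0,0,0],[0,0,0]],"rot":[[0,0,0],[0,0,0],[0,0,0],[0,0,0],[0,0,0]],"grip":[-1,-1,-1,-1,-1]}'
```

```text
wrist 2038 head circ ((505.8382568359375, -107.249267578125), 39.82805252075195) 45.43209425328592
 tip 267 [506.94880825 -98.66926713  74.25358887]
 board 3277 ((487.84942626953125, -178.17489624023438), (271.5033874511719, 80.24759674072266), 75.18257141113281)
 handle 1348 15.12169186492513
scene 789 head circ ((506.7420654296875, -107.49775695800781), 39.945858001708984) 44.471661110088114
 tip 90 [ 511.54625355 -101.66521343   73.36692933]
 board 3415 ((473.63421630859375, -238.2143096923828), (398.62469482421875, 81.542724609375), 75.38169860839844)
 handle 1082 14.779831427207359
side 1149 head circ ((505.0469055175781, -107.63505554199219), 38.996917724609375) 43.41446504681432
 tip 113 [ 507.14029027 -105.90134952   73.13255848]
 board 2501 ((493.9421691894531, -150.47296142578125), (216.03518676757812, 79.42904663085938), 75.17131805419922)
 handle 1186 15.213914520522936
t: 2.62
tcp_pos: [472.3, 133.6, 54.8]
tcp_rot: [-0.001, 0.127, 0.992, -0.001]
ft_force: [0.0, -0.0, 0.6]
width: 1.001
grasp_force: 0.0
t: 3.25
tcp_pos: [474.8, 133.5, 24.0]
tcp_rot: [0.001, 0.128, 0.992, 0.0]
ft_force: [0.3, 0.3, -0.1]
width: 0.603
grasp_force: 0.0
t: 3.88
tcp_pos: [474.8, 133.0, 24.5]
tcp_rot: [0.001, 0.128, 0.992, 0.0]
ft_force: [-1.8, -2.1, 7.7]
width: 0.487
grasp_force: 80.6
```

Gripped (width 0.487 ≈ 41 mm, 80 N), and the drive's yaw is about 75.2°, which matches the socket. Next I lift, carry to above the drive, and measure the offset.

```bash
python3 -m handwheel '{"travel":[[0,0,4],[0,0,8],[0.5,-3,12],[1,-7,13],[1.5,-11,13]],"rot":[[0,0,0],[0,0,0],[0,0,0],[0,0,0],[0,0,0]],"grip":[-1,-1,-1,-1,-1]}'
python3 -m handwheel '{"travel":[[0.5,-4,0],[1,-8,0],[1.5,-11,0],[1.6,-12.8,0],[1.6,-12.8,0]],"rot":[[0,0,0],[0,0,0],[0,0,0],[0,0,0],[0,0,0]],"grip":[-1,-1,-1,-1,-1]}'
cat > meas.py <<'E'
from h import *
import sys
tag=sys.argv[1]; ims=[]
for n in ("scene","side"):
    im,dep=manip.snapshot(n); np.savez(tag+n+".npz",im=im,dep=dep); c=cam(n); P=cloud(c,dep)
    for o in ("red_socket","drive"):
        for r in manip.mark_of(o,n)[:1]:
            uv=np.array(r["position"])*[640,400]; print(n,o,round(r["confidence"],2),uv.round(1),onz(c,uv,45).round(1))
            if o=="drive": u0=uv
    x,y=int(u0[0]),int(u0[1]); x=max(x,80); y=min(y,340)
    ims.append(cv2.resize(im[y-110:y+60,x-80:x+80],None,fx=2.5,fy=2.5,interpolation=cv2.INTER_CUBIC))
save(tag+".png",np.hstack(ims)); o=manip.get_obs(); print(o["tcp_pos"],o["tcp_rot"],o["ft_force"],o["width"],o["t"])
E
python3 meas.py m1
```

```text
t: 4.5
tcp_pos: [489.8, 22.3, 154.4]
tcp_rot: [0.001, 0.127, 0.992, 0.0]
ft_force: [0.6, -0.4, -3.2]
width: 0.484
grasp_force: 83.6
t: 5.12
tcp_pos: [504.8, -105.5, 152.7]
tcp_rot: [-0.0, 0.128, 0.992, 0.0]
ft_force: [0.0, -0.3, -3.6]
width: 0.49
grasp_force: 83.5
scene red_socket 0.63 [212.  188.9] [ 402.2 -108.7   45. ]
scene drive 0.59 [222.2 222.5] [ 501.8 -104.1   45. ]
side red_socket 0.62 [313.1 248.9] [511.5 -20.1  45. ]
side drive 0.63 [317.6 290.8] [ 506.  -105.8   45. ]
[ 505.00671045 -103.96912277  153.07479685] [1.49699879e-05 1.26970099e-01 9.91906541e-01 8.39615601e-05] [ 0.5751569  -0.44235068 -3.480336  ] 0.48585490574224155 5.425
```

View pics/m1.png

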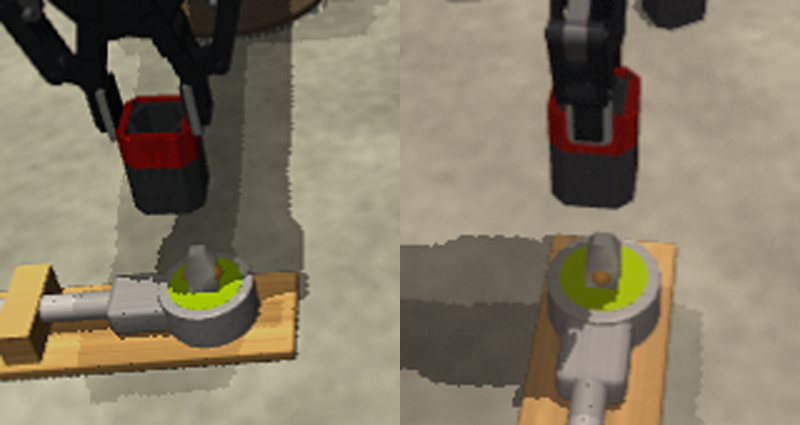

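The crops show the socket held upright just above the drive (scene: socket bottom around (170,205), drive tip (200,250); side: bottom (593,200), tip (603,240)). I'll measure both from the depth in each camera.

```bash
cat > fit.py <<'E'
from h import *
import sys
from scipy.optimize import least_squares
tag=sys.argv[1]; zb=float(sys.argv[2]); t=np.radians(75.3); A=np.array([[np.cos(t),np.sin(t)],[-np.sin(t),np.cos(t)]])
o=np.array([506.,-105.])
for n in ("scene","side"):
    z=np.load(tag+n+".npz"); P=cloud(cam(n),z["dep"]); q=(P[...,:2]-o)@A.T; Z=P[...,2]
    pk=lambda v:(lambda h:(round(float(h[1][h[0].argmax()]+.5),1),int(h[0].max())))(np.histogram(v,bins=np.arange(-40,40,1)))
    m=(abs(q).max(-1)<34)&(Z>zb+3)&(Z<zb+30)   # lower, finger-free part of the socket
    s=q[m]; print(n,"socket pts",len(s),"a lo/hi",np.percentile(s[:,0],[3,97]).round(1),"b lo/hi",np.percentile(s[:,1],[3,97]).round(1),"peaks",pk(s[:,0]),pk(s[:,1]),"zmin",np.percentile(Z[(abs(q).max(-1)<30)&(Z>zb-6)],1).round(1))
    m=(abs(q).max(-1)<16)&(Z>48)&(Z<64); s=q[m]
    if len(s): print("  drive pts",len(s),np.percentile(s[:,0],[5,95]).round(1),np.percentile(s[:,1],[5,95]).round(1),pk(s[:,0]),pk(s[:,1]))
    m=(abs(q).max(-1)<45)&(q[...,0]>-22)&(Z>41)&(Z<49)
    h=cv2.convexHull(q[m].astype(np.float32))[:,0]; h=h[h[:,0]>-18]
    f=least_squares(lambda p:np.hypot(h[:,0]-p[0],h[:,1]-p[1])-p[2],[0,0,34],loss="soft_l1"); f2=least_squares(lambda p:np.hypot(h[:,0]-p[0],h[:,1]-p[1])-34,[0,0],loss="soft_l1")
    print("  head a,b,r",f.x.round(1),f2.x.round(1))
g=manip.get_obs()["tcp_pos"]; print("tcp a,b",(A@(g[:2]-o)).round(1)); print("world of a,b axes",A.round(3))
E
python3 fit.py m1 130
```

```text
scene socket pts 434 a lo/hi [-21.4  21.2] b lo/hi [-22.    8.7] peaks (20.5, 41) (-20.5, 117) zmin 132.2
  drive pts 97 [-5.9 14.3] [-11.5  -1.1] (13.5, 9) (-10.5, 38)
  head a,b,r [ 3.4 -2.7 33.9] [ 3.3 -2.7]
side socket pts 540 a lo/hi [-24.2  -9.3] b lo/hi [-20.2  22.2] peaks (-22.5, 139) (-20.5, 28) zmin 131.5
  drive pts 116 [-11.7   4.8] [-10.4   8.4] (-7.5, 34) (-10.5, 16)
  head a,b,r [ 1.8 -0.9 33.3] [ 1.  -1.3]
tcp a,b [0.7 1.2]
world of a,b axes [[ 0.254  0.967]
 [-0.967  0.254]]
```

Relative to the socket, the drive lies about +2.8 mm along a and −2.2 mm along b, which is about +2.8, +2.2 mm in world axes. I'll correct for that, lower gently and watch the force.

```bash
python3 -m handwheel '{"travel":[[0.28,0.22,0],[0.28,0.22,-2],[0.28,0.22,-4],[0.28,0.22,-4.7],[0.28,0.22,-4.7]],"rot":[[0,0,0],[0,0,0],[0,0,0],[0,0,0],[0,0,0]],"grip":[-1,-1,-1,-1,-1]}' 80
python3 -m handwheel '{"travel":[[0,0,-0.4],[0,0,-0.8],[0,0,-1.2],[0,0,-1.2],[0,0,-1.2]],"rot":[[0,0,0],[0,0,0],[0,0,0],[0,0,0],[0,0,0]],"grip":[-1,-1,-1,-1,-1]}'
python3 meas.py m2; python3 fit.py m2 75
```

```text
t: 6.05
tcp_pos: [507.7, -102.4, 105.9]
tcp_rot: [-0.0, 0.127, 0.992, 0.0]
ft_force: [-0.5, -0.4, -2.8]
width: 0.488
grasp_force: 83.5
t: 6.68
tcp_pos: [507.9, -102.6, 94.1]
tcp_rot: [0.0, 0.128, 0.992, -0.0]
ft_force: [-0.2, -0.3, -2.7]
width: 0.489
grasp_force: 83.5
scene red_socket 0.65 [221.3 216.6] [ 486.2 -103.3   45. ]
scene drive 0.91 [225.4 224.9] [509.7 -99.7  45. ]
side red_socket 0.91 [318.4 277.2] [511.  -80.1  45. ]
side drive 0.84 [315.5 289.6] [ 503.3 -103.1   45. ]
[ 507.90427627 -102.63353098   94.08984718] [ 8.09059595e-05  1.27605160e-01  9.91825043e-01 -1.54146053e-05] [-0.32943009  0.93616958 -3.31745747] 0.4887400328652034 6.975
scene socket pts 348 a lo/hi [-17.9  24.9] b lo/hi [-24.4   5.6] peaks (24.5, 33) (-22.5, 88) zmin 72.9
  drive pts 46 [-5.1 13.1] [-12.1  -8.5] (-5.5, 3) (-10.5, 25)
  head a,b,r [ 3.9 -2.5 33.2] [ 2.9 -2. ]
side socket pts 457 a lo/hi [-22.1  -7.1] b lo/hi [-22.9  19.8] peaks (-20.5, 124) (-22.5, 25) zmin 73.3
  drive pts 31 [-12.6  -6.5] [-9.4  7.9] (-10.5, 7) (-3.5, 3)
  head a,b,r [ 1.8 -0.6 32.9] [ 0.  -0.8]
tcp a,b [ 2.8 -1.2]
world of a,b axes [[ 0.254  0.967]
 [-0.967  0.254]]
```

View pics/m2.png

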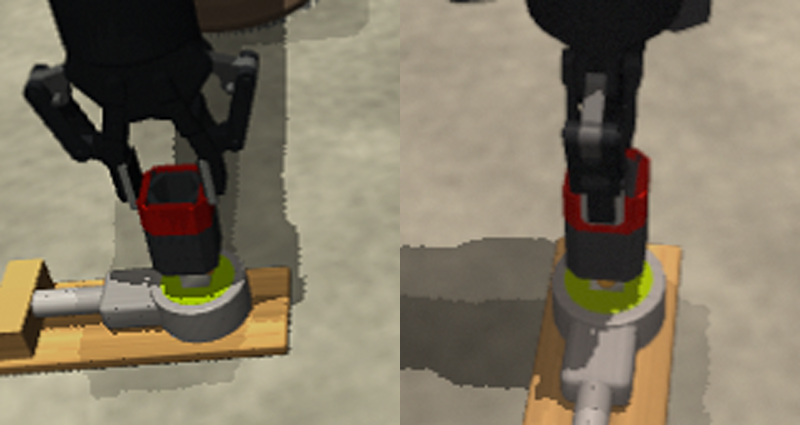

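The picture shows the socket sitting over the drive's tip without contact force, and the fitted centres agree within about 1 mm. I'll go on down to the balls.

```bash
python3 -m handwheel '{"travel":[[0,0,-0.3],[0,0,-0.6],[0,0,-0.9],[0,0,-0.9]],"rot":[[0,0,0],[0,0,0],[0,0,0],[0,0,0]],"grip":[-1,-1,-1,-1]}' 100
python3 -m handwheel '{"travel":[[0,0,-0.2],[0,0,-0.4],[0,0,-0.6],[0,0,-0.6]],"rot":[[0,0,0],[0,0,0],[0,0,0],[0,0,0]],"grip":[-1,-1,-1,-1]}'
```

```text
t: 7.48
tcp_pos: [507.6, -102.6, 84.6]
tcp_rot: [-0.0, 0.128, 0.992, 0.0]
ft_force: [-0.1, -0.1, -4.2]
width: 0.478
grasp_force: 106.4
t: 7.98
tcp_pos: [508.7, -102.3, 80.3]
tcp_rot: [0.001, 0.128, 0.992, 0.001]
ft_force: [-1.2, 2.1, 5.0]
width: 0.479
grasp_force: 107.5
```

Contact with the balls now shows (+8 N in z, TCP 80). I'll press in small steps.

```bash
python3 -m handwheel '{"travel":[[0,0,-0.2],[0,0,-0.4],[0,0,-0.6],[0,0,-0.6]],"rot":[[0,0,0],[0,0,0],[0,0,0],[0,0,0]],"grip":[-1,-1,-1,-1]}'
python3 -m handwheel '{"travel":[[0,0,-0.1],[0,0,-0.3],[0,0,-0.4],[0,0,-0.4]],"rot":[[0,0,0],[0,0,0],[0,0,0],[0,0,0]],"grip":[-1,-1,-1,-1]}'
```

```text
t: 8.48
tcp_pos: [509.0, -102.5, 73.5]
tcp_rot: [0.001, 0.127, 0.992, 0.0]
ft_force: [4.4, 1.0, -3.0]
width: 0.48
grasp_force: 106.5
t: 8.98
tcp_pos: [508.1, -102.4, 69.6]
tcp_rot: [0.0, 0.128, 0.992, 0.0]
ft_force: [1.3, 2.9, 5.6]
width: 0.482
grasp_force: 107.5
```

```bash
python3 -m handwheel '{"travel":[[0,0,-0.1],[0,0,-0.2],[0,0,-0.3],[0,0,-0.3]],"rot":[[0,0,0],[0,0,0],[0,0,0],[0,0,0]],"grip":[-1,-1,-1,-1]}'
```

```text
t: 9.48
tcp_pos: [508.7, -102.6, 69.5]
tcp_rot: [0.002, 0.128, 0.992, 0.0]
ft_force: [-5.0, 2.6, 23.9]
width: 0.479
grasp_force: 109.8
```

That is a hard stop at TCP 69.5, where home was expected. Now I relax, release and retreat.

```bash
python3 -m handwheel '{"travel":[[0,0,0.25],[0,0,0.25],[0,0,0.25],[0,0,0.25],[0,0,0.25]],"rot":[[0,0,0],[0,0,0],[0,0,0],[0,0,0],[0,0,0]],"grip":[-1,1,1,1,1]}'
python3 -m handwheel '{"travel":[[0,0,0],[0,0,2],[0,0,5],[0,0,9],[0,0,13]],"rot":[[0,0,0],[0,0,0],[0,0,0],[0,0,0],[0,0,0]],"grip":[1,1,1,1,1]}'
python3 -m handwheel '{"travel":[[-3,3,2],[-6,6,2],[-9,9,2],[-9,9,2],[-9,9,2]],"rot":[[0,0,0],[0,0,0],[0,0,0],[0,0,0],[0,0,0]],"grip":[1,1,1,1,1]}'
python3 meas.py m3
python3 - <<'E'
from h import *
for n in ("scene","side"):
    z=np.load("m3"+n+".npz"); P=cloud(cam(n),z["dep"]); im=z["im"]; hsv=cv2.cvtColor(im,cv2.COLOR_RGB2HSV)
    m=((hsv[...,0]<8)|(hsv[...,0]>172))&(hsv[...,1]>120)&(np.hypot(P[...,0]-507,P[...,1]+104)<45)&(P[...,2]>70)
    print(n,m.sum(),"top z",np.percentile(P[m][:,2],[50,90,97]).round(1))
E
```

```text
t: 10.1
tcp_pos: [507.7, -102.8, 68.2]
tcp_rot: [-0.0, 0.128, 0.992, -0.0]
ft_force: [-0.8, -1.0, -0.1]
width: 1.0
grasp_force: 0.0
t: 10.72
tcp_pos: [507.7, -102.6, 199.6]
tcp_rot: [-0.0, 0.128, 0.992, -0.0]
ft_force: [0.8, -0.3, 0.1]
width: 1.001
grasp_force: 0.0
t: 11.35
tcp_pos: [418.2, -12.7, 218.7]
tcp_rot: [0.001, 0.127, 0.992, -0.0]
ft_force: [-0.8, -0.1, 1.0]
width: 0.997
grasp_force: 0.0
scene red_socket 0.95 [222.8 224.4] [ 506.8 -103.8   45. ]
scene drive 0.74 [224.9 223.3] [505.5 -99.9  45. ]
side red_socket 0.74 [316.5 289.2] [ 504.8 -102.6   45. ]
side drive 0.81 [317.5 289.5] [ 506.2 -103.4   45. ]
[418.19241942 -13.03934236 218.22453768] [-3.13331185e-04  1.28033755e-01  9.91769759e-01 -6.27839092e-05] [ 0.68755903 -0.52024301  0.38270952] 1.0001731821561026 11.65
scene 527 top z [101.9 105.9 106.5]
side 712 top z [102.1 104.9 105.5]
```

View pics/m3.png

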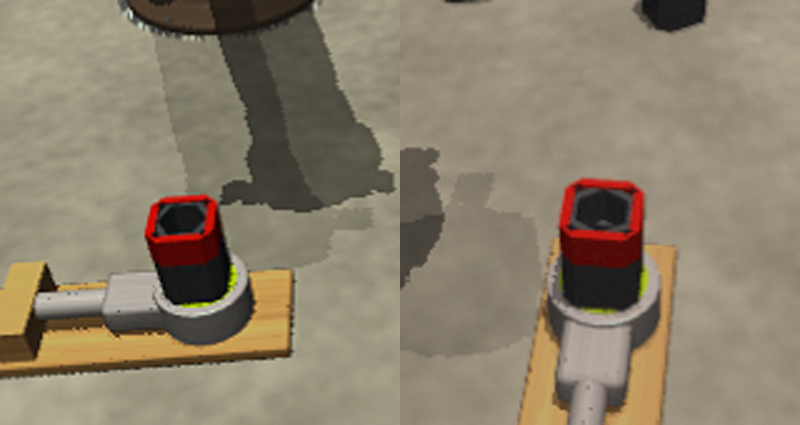

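The picture shows the socket upright and flush on the head, with its base at about (190,300) and (600,305). Its top is at z ≈ 105 mm, exactly the home height. I'm handing in.

```bash
python3 -c "
from bench import manip
print(manip.job_done())"
```

```text
the job is handed in; nothing more can be done
None
```

The red socket is pressed fully home on the ratchet's drive (top measured at about 105 mm, the expected height) and released, the blue and yellow sockets were not touched, and the job is handed in; the interface gave no verdict.

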